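# Gauge a drilled paper bundle for its binding tube

## Robot

A 7-joint arm with a two-finger parallel gripper is mounted at the origin on a cart in front of the work surface, level with it; the furniture and walls round the work are solid. World frame = base frame: x ahead of the robot, y to its left, z up, the work surface at z = 0. Lengths are in mm, angles in rad, forces in N, time in s.
With the tool pointing down it reaches from about 425 to 975 mm from the base axis. Payload 16.7 kg.
Tool frame: the origin (TCP) lies on the centre line of the jaws, within the pads' length; the fingertips stand 19 mm ahead of it and the grasp point (between the pads) is the TCP; z points along the fingers, y is the direction in which the jaws open and shut (so a half turn about z gives the same grasp; the last joint's range is limited). The gripper opens to 85 mm and grips with 20 to 120 N. Pads are 22 mm wide; open, the fingers measure 114 mm over their backs; the gripper's body (76 mm by 85 mm) begins 54 mm behind the grasp point. The pads swing forward as they close: fully open they stand 13 mm farther back than shut.
Start: joints at [1.188, 0.426, 0.074, 1.606, -0.034, 1.111, -0.067], TCP at [155.695, -656.762, 250.302] pointing down, gripper open.
Joint ranges: [-2.85, 2.85], [-0.5, 2.14], [-1.23, 1.37], [0.21, 2.46], [-1.02, 4.16], [0.16, 2.05], [-2.73, 2.73]. Speed limits (rad/s): [1.89, 1.89, 2.39, 2.39, 3.01, 3.01, 3.01].

## Interface

Orientations are given as [roll, pitch, yaw] about the fixed x, y, z axes, in that order (R = Rz(yaw) Ry(pitch) Rx(roll)).
In Python, from station import bot gives the robot as it stands.
- The arm moves only by the tool send_rows, never from a script. Its arguments are lists of equal length, an entry for each row: "twist": the turn, a rotation vector about the tool's x, y, z in degrees, a list of three; "dp": the shift along the tool's x, y, z in mm, a list of three; "claw": the opening, from 0 (shut) to 1 (fully open). A call has 1 to 8 rows; each row shifts and turns the commanded pose from where the row before left it, along the tool's axes as they then stand; what a row does not reach is not made up. A row lasts 1/8 s, in which the tool goes at most 62.5 mm and 10.7 degrees, less where a joint would pass 70% of its speed; a pose out of reach is approached as far as the arm can. A call with a gripper value outside its range is refused whole. The fingers move at their own pace and stop on an object; the grip force is fixed at half the most. Time passes only in rows, so rows that do not move let the fingers close. It gives the time, the measured TCP pose, the force and the opening at its end, in the units of the state.
- bot.get_obs(): the state, without advancing time (a new reading comes with each control period).
- bot.camera(name): name is "scene" or "side" or "wrist"; returns a dict with "image" (384x512x3 uint8, red, green, blue), "fx", "fy", "cx", "cy" (pixels), "R" (3x3) and "t" (3): a world point X has camera coordinates R X + t. Camera axes: x right, y down, z forward; pixel columns grow to the right and rows downward; lengths in mm; the calibration is good to about 2 mm. The wrist camera is an equidistant fisheye: a pixel r from the principal point sees the ray r / f radians off the axis. A picture is of the moment at which its call begins. There is no depth.
- bot.close_job(): hands the job in, once; it reports no verdict.
The state is a dict: "t": time; "q": joint angles; "qvel": joint speeds; "joint_torque": joint torques, N m; "ee_pos": TCP position; "ee_rot": TCP orientation; "force": force on the tool from outside, world axes, zero at the start; "wrist_torque": the same for the moment, N m; "grip_width": opening from 0.0 (shut) to 1.0 (fully open).
Only numpy, scipy, OpenCV 4.12 (cv2) and the standard library are available. Lean on these libraries where they do the work, as an engineer would, in place of code of your own. Each camera call takes 0.05 s, during which the arm holds its last target.

## Task

Gauge how thick the paper bundle is, so that its last binding tube can be cut: take the depth gauge from its stand by the sleeve, lower its rod into the open binding hole until it stands on the bottom, and go on down until the foot sits flat on the paper. Hold it there for two seconds with a light, steady push of about 5 N (pressing hard squeezes the paper and spoils the reading). Then lift the gauge straight out by the sleeve and stand it fully down in its stand again with the reading undisturbed, let go, and leave everything else where it is.

Things in the scene. Friction and masses are not known exactly. Their poses are not given: they have to be found in the camera images.
- gauge_grip (a point): Depth gauge: point to grip it, on its axis, two thirds up its bright 20 mm round sleeve with dark grip rings; z points up along the gauge. The sleeve's top is 16 mm above, the foot's underside 34 mm below, the rod's tip (rod fully out, as at the start) 106 mm below this point. It starts upright in its stand.
- gauge: The gauge's sleeve, about 150 g with the rod; origin at the centre of the flat underside of its foot, z up along the gauge. The foot is 30 mm wide and 5 mm thick. A steel rod runs through the sleeve.
- rod (a joint): How far the rod has slid up through the sleeve, in m: 0 = fully out (72 mm below the foot), at most 0.030. The reading of the gauge is 72 mm less this. Friction alone holds the rod: it slides at about 4 to 5 N and stays where left. Its flat red 14 mm button lies on the sleeve's top at 0 and rises with it: leave it 30 mm of room between the fingers.
- gauge_foot (a point): Centre of the flat underside of the gauge's foot.
- rod_tip (a point): Tip of the gauge's rod, which is 6 mm thick with a 4 mm long tapered point.
- bed: Wooden drilling board, 190 x 300 x 12 mm, fixed; origin under the middle of the bundle that lies on it (called sheets in the rules): 143 x 243 mm with a brown card cover, squared against two low aluminium fences (at +x and -y, 46 mm high above the trolley). The bundle is 48 to 62 mm thick, different each time; its height is not given. It does not move, but its top gives about 1 mm under 6 N, more when pushed harder, and springs back.
- hole_bottom (a point): Bottom of the open binding hole, on its axis, level with the board's upper side. The hole is upright, 9 mm wide, and runs from the card cover through the whole bundle to the board, so its mouth is 48 to 62 mm above this point. It is the last (+y) of three in a row 80 mm apart, 25 mm from the bundle's -x edge; flat white rivets close the other two.
- stand_top (a point): Centre of the upper face of the gauge's stand, a fixed dark wooden block 50 x 50 mm and 82 mm high on a 74 mm foot plate. A hole here, 13 mm wide and 77 mm deep, takes the rod, and the gauge's foot rests on this face.
- flask: Orange drinking flask, 72 mm wide, 250 mm high; origin at the underside. Bystander.
- labels: White roll of labels, 54 mm wide, 40 mm high; origin at the underside. Bystander.
- marker: Blue and white marker lying, 135 mm long; origin at the underside. Bystander.
- stapler: Grey stapler, 138 x 34 x 50 mm; origin at the underside. Bystander.
- stamp: Wooden hand stamp, 77 mm high; origin at the underside. Bystander.
- clip: Black fold-back clip, 43 mm high; origin at the underside. Bystander.
- tubes: Banded bundle of five white plastic binding tubes, 90 mm long, 16 mm high; origin at the underside. Bystander.

How it is judged:
By the outcome, as a careful person would: the job done as asked, in the order asked, and still so for the second after the job is handed in, with the robot touching nothing.
It also fails if it takes over 64 s, if anything falls off the work surface, if the arm or the gripper's body presses on something with over 40 N, if the wrist force passes 120 N, or if a joint passes its speed limit or range.

## Working session

There is one attempt and no reset: what is moved stays moved. The work goes in short steps, Python scripts to look and compute and a tool call to move; the robot and the scene stay as the last step left them, time stands still between calls to the robot, and variables do not carry over. Pictures are saved under pics/ and viewed, and the job is handed in when it is done.

Besides the shell and the picture viewer there is one more tool, called after ">>>" as name(argument=value, ...), one argument or row to a line, values as JSON. send_rows: Moves the arm, as the interface text tells. Its arguments: {"type":"object","properties":{"twist":{"type":"array","items":{"type":"array","items":{"type":"number"}}},"dp":{"type":"array","items":{"type":"array","items":{"type":"number"}}},"claw":{"type":"array","items":{"type":"number"}}},"required":["twist","dp","claw"]}

```bash
ls; mkdir -p pics; cat > h.py <<'E'
import numpy as np, cv2
from station import bot
def snap(n,fn):
    c=bot.camera(n); cv2.imwrite('pics/'+fn+'.png',c['image'][:,:,::-1]); 
    np.savez('pics/'+fn+'.npz',**c); return c
def load(fn): return np.load('pics/'+fn+'.npz')
def ray(c,u,v):
    fx,fy,cx,cy=[float(c[k]) for k in('fx','fy','cx','cy')]
    x=(u-cx)/fx;y=(v-cy)/fy; d=np.array([x,y,1.])
    R=np.array(c['R']);t=np.array(c['t']); return -R.T@t, R.T@d/np.linalg.norm(d)
def rayf(c,u,v):
    a=(u-float(c['cx']))/float(c['fx']);b=(v-float(c['cy']))/float(c['fy']);r=np.hypot(a,b)
    d=np.array([np.sin(r)*a/max(r,1e-9),np.sin(r)*b/max(r,1e-9),np.cos(r)])
    R=np.array(c['R']);t=np.array(c['t']); return -R.T@t,R.T@d
def onz(rd,z):
    o,d=rd; return o+d*(z-o[2])/d[2]
def tri(rds):
    A=sum(np.eye(3)-np.outer(d,d) for o,d in rds);b=sum((np.eye(3)-np.outer(d,d))@o for o,d in rds)
    X=np.linalg.solve(A,b); return X,[np.linalg.norm((np.eye(3)-np.outer(d,d))@(X-o)) for o,d in rds]
def proj(c,X):
    p=np.array(c['R'])@np.array(X,float)+np.array(c['t']); 
    return float(c['fx'])*p[0]/p[2]+float(c['cx']),float(c['fy'])*p[1]/p[2]+float(c['cy'])
E
python3 - <<'E'
from h import *
for n in('scene','side','wrist'):
    c=snap(n,n+'0'); print(n,c['fx'],c['cx'],c['cy'],np.round(c['R'],3).tolist(),np.round(c['t']))
o=bot.get_obs();print(o)
E
```

```text
pics
scene 382.2972205662007 252.702106471058 188.35633821092114 [[-0.525, -0.851, -0.008], [-0.618, 0.388, -0.684], [0.585, -0.354, -0.73]] [280. 378. 822.]
side 363.57110170352934 254.46971863062535 199.09470315541736 [[-0.973, -0.231, 0.017], [-0.152, 0.581, -0.8], [0.175, -0.78, -0.6]] [495. 159. 909.]
wrist 297.3186396354542 252.42174804015912 194.60764846383154 [[0.23, -0.973, -0.002], [-0.922, -0.219, 0.32], [-0.312, -0.072, -0.947]] [-674.  -41.  382.]
{'t': 0.15, 'q': array([ 1.18848391,  0.42658296,  0.07383604,  1.60645247, -0.03410328,
        1.11083423, -0.0670903 ]), 'qvel': array([-0.00108644, -0.00124357, -0.00134721, -0.00181698,  0.00043439,
        0.0013342 , -0.00028525]), 'joint_torque': array([ 4.19372373e-03, -9.50314379e+01,  3.76404226e+00, -4.63757873e+01,
        1.95622339e-02,  7.80023314e-03,  3.88271508e-05]), 'ee_pos': array([ 155.65389849, -656.49265655,  249.77777569]), 'ee_rot': array([-3.14057529e+00,  5.35948945e-05,  2.32807265e-01]), 'force': array([-0.60959673, -0.97861483, -0.35389698]), 'wrist_torque': array([-0.01305852, -0.02796102,  0.03053437]), 'grip_width': 1.0023450848868363}
```

View pics/scene0.png

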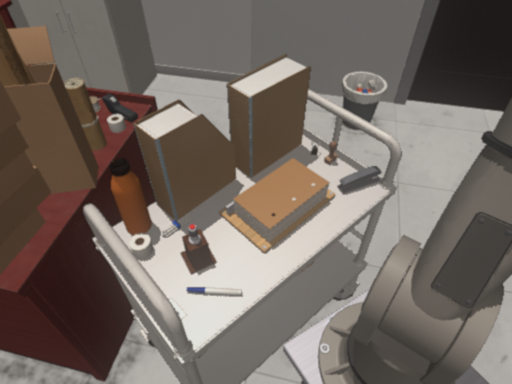

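View pics/side0.png

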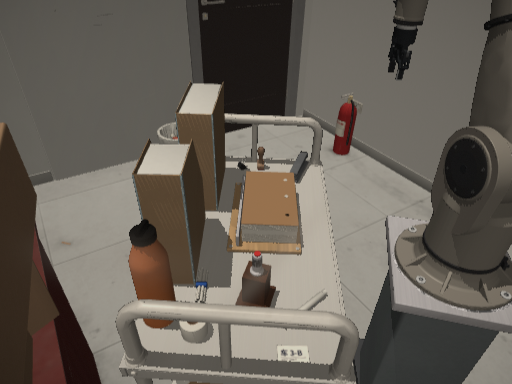

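View pics/wrist0.png

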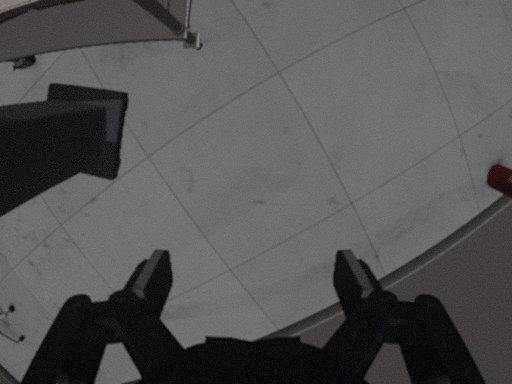

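Scene: gauge in its stand near (195,240), bundle with the dark open hole near (273,214), white rivets at about (293,199) and (313,184). Side: gauge near (257,270), hole near (287,214). I'll zoom in.

```bash
python3 - <<'E'
import cv2,numpy as np
a=cv2.imread('pics/scene0.png');b=cv2.imread('pics/side0.png')
def z(i,x,y,w,h,s): return cv2.resize(i[y:y+h,x:x+w],None,fx=s,fy=s,interpolation=cv2.INTER_CUBIC)
cv2.imwrite('pics/zs1.png',np.hstack([z(a,160,210,70,80,5.5),z(b,230,235,70,80,5.5)]))
cv2.imwrite('pics/zs2.png',np.hstack([z(a,220,150,120,100,3.3),z(b,225,160,90,100,3.3)]))
E
```

```text
(no output)
```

View pics/zs1.png

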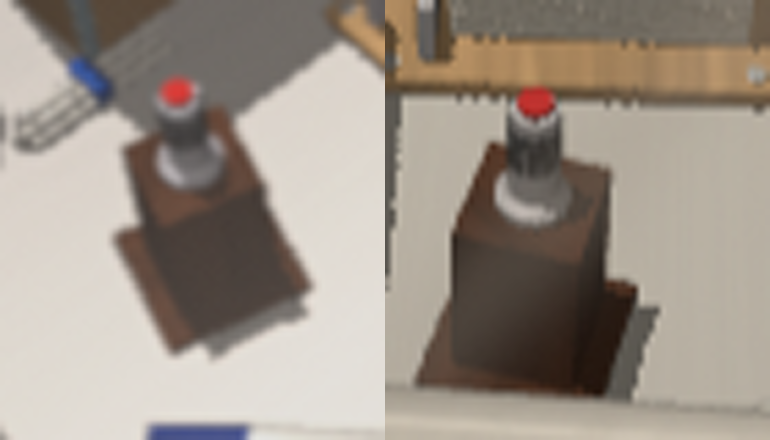

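View pics/zs2.png

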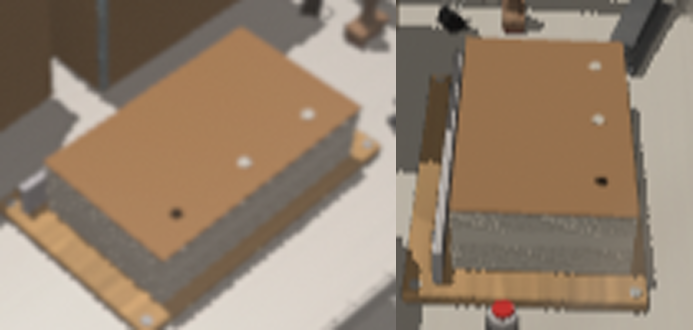

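```bash
python3 - <<'E'
from h import *
S,D=load('scene0'),load('side0')
def cen(c,x0,y0,x1,y1,f):
    im=c['image'][y0:y1,x0:x1].astype(float); w=f(im); w=np.clip(w,0,None)
    yy,xx=np.mgrid[y0:y1,x0:x1]; return (w*xx).sum()/w.sum(),(w*yy).sum()/w.sum()
red=lambda i:np.where(i[...,0]-i[...,1:].max(-1)>60,i[...,0]-i[...,1:].max(-1),0)
p=[cen(S,180,218,205,240,red),cen(D,245,245,270,265,red)]
r=[ray(S,*p[0]),ray(D,*p[1])]; print('red',p,tri(r),[onz(x,134) for x in r])
dark=lambda i:np.clip(90-i.sum(-1)/3,0,None)
wh=lambda i:np.clip(i[...,2]-110,0,None)
Z={}
for nm,a,b,f in[('hole',(273.3,214.5),(286.8,214.5),dark),('r1',(293.5,198.5),(285.6,195.7),wh),('r2',(313,184),(284.8,179.7),wh)]:
    q=[]
    for c,(u,v) in((S,a),(D,b)):
        x=int(round(u));y=int(round(v)); q.append(cen(c,x-4,y-3,x+5,y+4,f))
    r=[ray(S,*q[0]),ray(D,*q[1])]
    X=tri(r); print(nm,np.round(q,2).tolist(),np.round(X[0],1),X[1],[np.round(onz(k,68),1) for k in r])
E
```

```text
red [(np.float64(191.69348380050965), np.float64(226.14779759737897)), (np.float64(256.9045791061146), np.float64(252.98327392377297))] (array([453.808135  , 218.73983918, 134.98459339]), [np.float64(0.19641725058303808), np.float64(0.1964172505831945)]) [array([454.34417216, 218.63860646, 134.        ]), array([454.15772757, 217.57801713, 134.        ])]
hole [[273.03, 214.37], [286.9, 214.45]] [422.9   4.   71.9] [np.float64(0.21754462114067238), np.float64(0.21754462114064582)] [array([425.3,   2.3,  68. ]), array([423.6,  -1.1,  68. ])]
r1 [[293.54, 198.63], [285.94, 195.7]] [438.4 -74.   73.4] [np.float64(0.24170017315169454), np.float64(0.2417001731517378)] [array([441.9, -77. ,  68. ]), array([439.4, -81.7,  68. ])]
r2 [[312.78, 184.11], [284.95, 179.52]] [ 454.4 -153.    73.1] [np.float64(0.17067076976855033), np.float64(0.1706707697686783)] [array([ 457.8, -156.3,   68. ]), array([ 455.5, -160.8,   68. ])]
```

```bash
python3 - <<'E'
from h import *
S,D=load('scene0'),load('side0')
w=load('wrist0');print('cam',-np.array(w['R']).T@w['t'])
for n,a in(('binder1 bottom corner',(172,217)),('b1 left',(152,190)),('b1 right',(235,182)),('b2 bl',(233,160)),('b2 c',(250,176)),('marker',(215,291)),('flask bottom',(138,233)),('labels',(141,255)),('standplate',(198,270)),('tubes',(172,228))):
    print(n,np.round(onz(ray(S,*a),0)))
for n,a in(('b1 near corner',(197,288)),('b1r',(207,213)),('flask',(158,328)),('rail top',(225,315))):
    print(n,np.round(onz(ray(D,*a),0)))
# binder tops by two views: near-corner
for n,a,b in(('b1 top near corner',(176,135),(185,178)),('b1 top right?',(212,118),(192,144)),('b1 topleft',(138,124),(138,176)),('flask top',(120,166),(142,227)),('b2 near',(247,94),(214,121)),('b2 l',(230,79),(183,118)),('rail',(165,330),(345,325))):
    X=tri([ray(S,*a),ray(D,*b)]);print(n,np.round(X[0]),np.round(X[1],1))
E
```

```text
cam [ 236.18458359 -637.62292793  373.2678587 ]
binder1 bottom corner [617. 222.   0.]
b1 left [748. 232.   0.]
b1 right [642.  -2.   0.]
b2 bl [734. -47.  -0.]
b2 c [640. -56.   0.]
marker [344. 226.   0.]
flask bottom [614. 326.   0.]
labels [541. 344.   0.]
standplate [419. 236.   0.]
tubes [580. 238.   0.]
b1 near corner [589. 230.   0.]
b1r [657. -33.   0.]
flask [630. 347.   0.]
rail top [506. 284.   0.]
b1 top near corner [623. 163. 262.] [8.2 8.2]
b1 top right? [645.  52. 268.] [2.1 2.1]
b1 topleft [681. 232. 294.] [1.8 1.8]
flask top [641. 306. 233.] [5.1 5.1]
b2 near [631. -46. 296.] [12.2 12.2]
b2 l [709. -41. 299.] [14.5 14.5]
rail [264. 362. 139.] [15.8 15.8]
```

>>> send_rows(
  twist=[
    [0,0,0],
    [0,0,0],
    [0,0,0],
    [0,0,0],
    [0,0,0],
    [0,0,0],
    [0,0,0],
    [0,0,0],
  ],
  dp=[
    [30,-20,-10],
    [41,-32,-10],
    [41,-32,-10],
    [41,-32,-10],
    [41,-32,-5],
    [41,-32,-5],
    [41,-32,0],
    [41,-32,0],
  ],
  claw=[1,1,1,1,1,1,1,1],
)

```text
t: 1.15
ee_pos: [408.6, -344.7, 300.4]
ee_rot: [3.141, -0.0, 0.233]
force: [1.4, -0.1, -0.3]
grip_width: 0.994
```

>>> send_rows(
  twist=[
    [0,0,0],
    [0,0,0],
    [0,0,0],
    [0,0,0],
    [0,0,0],
    [0,0,0],
    [0,0,0],
    [0,0,0],
  ],
  dp=[
    [30,-40,0],
    [30,-40,0],
    [30,-40,0],
    [20,-45,0],
    [20,-45,0],
    [10,-45,0],
    [10,-45,0],
    [10,-45,0],
  ],
  claw=[1,1,1,1,1,1,1,1],
)

```text
t: 2.15
ee_pos: [483.7, 27.8, 300.3]
ee_rot: [3.141, -0.0, 0.233]
force: [0.6, -0.1, 0.7]
grip_width: 0.998
```

>>> send_rows(
  twist=[
    [0,0,0],
    [0,0,0],
    [0,0,0],
    [0,0,0],
    [0,0,0],
    [0,0,0],
  ],
  dp=[
    [10,-50,5],
    [5,-50,5],
    [0,-50,10],
    [0,-44,10],
    [0,0,10],
    [0,0,0],
  ],
  claw=[1,1,1,1,1,1],
)

```text
t: 2.9
ee_pos: [453.6, 218.0, 259.6]
ee_rot: [3.141, 0.002, 0.233]
force: [-0.5, 0.4, 0.6]
grip_width: 0.998
```

```bash
python3 - <<'E'
from h import *
c=snap('wrist','w1');o=bot.get_obs();print(o['t'],o['ee_pos'],o['ee_rot'],o['force'],o['q'])
E
```

```text
2.95 [453.97963012 217.67295313 260.13263224] [3.14121033e+00 7.50219822e-04 2.31771819e-01] [ 1.00657122 -0.44567931  0.06014348] [-0.02586915  0.1840138  -0.61060637  1.94135135  0.12111243  1.05293189
 -2.02778946]
```

View pics/w1.png

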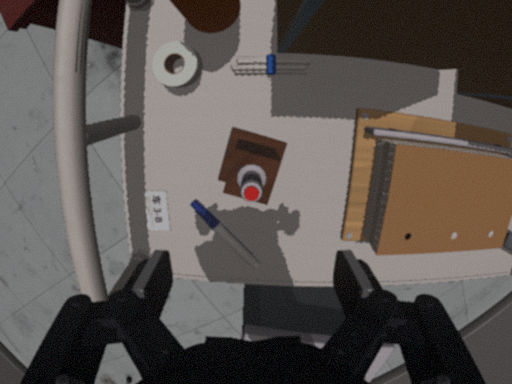

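The wrist view shows the red button at about (251,193), midway between the fingers, and the hole at about (408,236).

```bash
python3 - <<'E'
from h import *
W=load('w1');S,D=load('scene0'),load('side0')
im=W['image'].astype(float)
def c(x0,y0,x1,y1,f):
    i=im[y0:y1,x0:x1];w=np.clip(f(i),0,None);yy,xx=np.mgrid[y0:y1,x0:x1];return (w*xx).sum()/w.sum(),(w*yy).sum()/w.sum()
r=c(235,180,265,205,lambda i:np.where(i[...,0]-i[...,1]>80,1.,0))
h=c(402,230,415,243,lambda i:90-i.mean(-1))
print(r,h)
R=[ray(S,191.69,226.15),ray(D,256.90,252.98),rayf(W,*r)]
print('red',tri(R),onz(R[2],135))
H=[ray(S,273.03,214.37),ray(D,286.9,214.45),rayf(W,*h)]
print('hole',tri(H),onz(H[2],72))
for u,v in((454,236.5),(490,233.5)):
  print(onz(rayf(W,u,v),72))
E
```

```text
(np.float64(250.92307692307693), np.float64(193.2051282051282)) (np.float64(407.46834314250043), np.float64(235.96968075619756))
red (array([453.50100869, 219.14889385, 135.50639221]), [np.float64(0.31006015552266586), np.float64(0.3564137181149635), np.float64(0.2503982361108176)]) [453.19955645 219.32484186 135.        ]
hole (array([422.75869685,   4.36808501,  72.11415711]), [np.float64(0.19295168951045436), np.float64(0.34639563315630295), np.float64(0.2904163122507188)]) [422.68303458   4.62733978  72.        ]
[436.24388706 -76.72398797  72.        ]
[ 453.94391957 -152.73398398   72.        ]
```

>>> send_rows(
  twist=[
    [0,0,0],
    [0,0,0],
    [0,0,0],
    [0,0,0],
    [0,0,0],
    [0,0,0],
    [0,0,0],
  ],
  dp=[
    [0,-1,30],
    [0,0,30],
    [0,0,30],
    [0,0,30],
    [0,0,16],
    [0,0,8],
    [0,0,0],
  ],
  claw=[1,1,1,1,1,1,1],
)

```text
t: 3.82
ee_pos: [453.9, 219.5, 116.6]
ee_rot: [-3.142, -0.0, 0.232]
force: [-0.9, -0.8, -0.3]
grip_width: 1.003
```

```bash
python3 - <<'E'
from h import *
c=snap('wrist','w2');c=snap('side','d2');o=bot.get_obs();print(o['t'],o['ee_pos'],o['ee_rot'],o['force'])
E
```

```text
3.925 [454.08939444 219.74519996 117.15705498] [-3.14142328e+00 -1.15947585e-03  2.32542170e-01] [-0.35244104 -0.75519564  0.36240753]
```

View pics/w2.png

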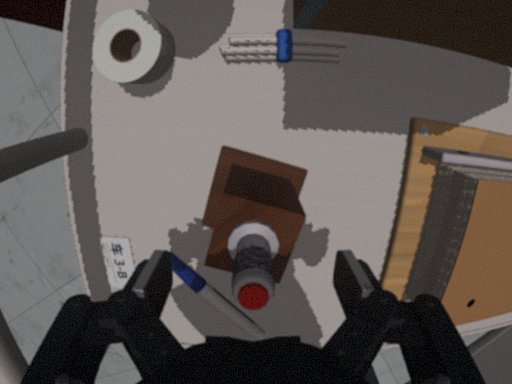

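View pics/d2.png

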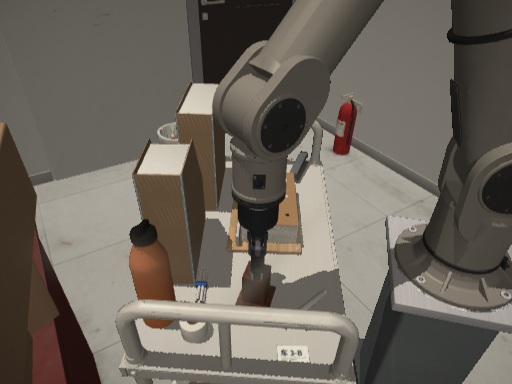

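Gauge sits centred between the jaws (button at (253,296), fingers at x≈155 and 350). Closing.

>>> send_rows(
  twist=[
    [0,0,0],
    [0,0,0],
    [0,0,0],
    [0,0,0],
    [0,0,0],
    [0,0,0],
    [0,0,0],
    [0,0,0],
  ],
  dp=[
    [0,0,0],
    [0,0,0],
    [0,0,0],
    [0,0,0],
    [0,0,0],
    [0,0,0],
    [0,0,0],
    [0,0,0],
  ],
  claw=[0.6,0.3,0,0,0,0,0,0],
)

```text
t: 4.92
ee_pos: [453.7, 219.6, 116.6]
ee_rot: [3.142, -0.0, 0.233]
force: [-1.1, -1.0, 5.6]
grip_width: 0.212
```

```bash
python3 - <<'E'
from h import *
c=snap('wrist','w3');o=bot.get_obs();print(o['t'],o['ee_pos'],o['ee_rot'],o['force'],o['wrist_torque'],o['grip_width'])
E
```

```text
4.975 [453.71105497 219.59742812 116.6027177 ] [ 3.14152978e+00 -2.72344041e-04  2.32675782e-01] [-1.41110174  0.60665065  5.61383576] [-0.2360567   0.33111454 -0.01505013] 0.2069827069608038
```

View pics/w3.png

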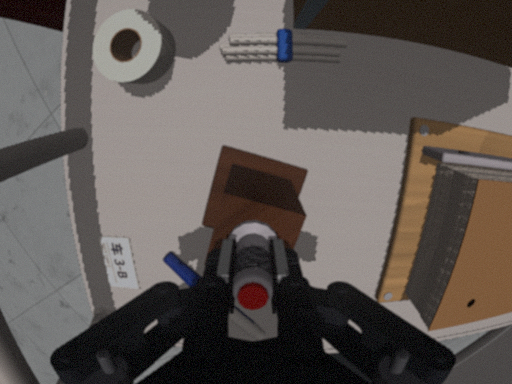

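>>> send_rows(
  twist=[
    [0,0,0],
    [0,0,0],
    [0,0,0],
    [0,0,0],
    [0,0,0],
    [0,0,0],
    [0,0,0],
    [0,0,0],
  ],
  dp=[
    [0,0,-4],
    [0,0,-10],
    [0,0,-16],
    [0,0,-20],
    [0,0,-20],
    [0,0,-20],
    [0,0,-10],
    [0,0,0],
  ],
  claw=[0,0,0,0,0,0,0,0],
)

```text
t: 5.98
ee_pos: [453.9, 219.7, 217.1]
ee_rot: [-3.142, -0.001, 0.233]
force: [0.4, -0.4, -1.1]
grip_width: 0.211
```

```bash
python3 - <<'E'
from h import *
c=snap('wrist','w4');c=snap('scene','s4');o=bot.get_obs();print(o['t'],o['ee_pos'],o['ee_rot'],o['force'],o['wrist_torque'],o['grip_width'])
E
```

```text
6.075 [453.39610363 219.34974728 215.97345463] [3.14146193e+00 4.68554432e-04 2.32626976e-01] [-0.30086908 -1.07363602 -0.95148516] [-0.05203539  0.04861498 -0.03245898] 0.2111464961851771
```

View pics/w4.png

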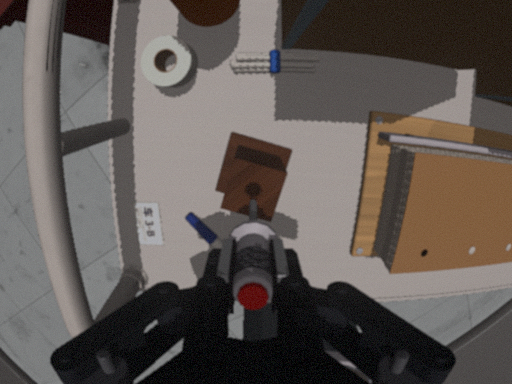

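View pics/s4.png

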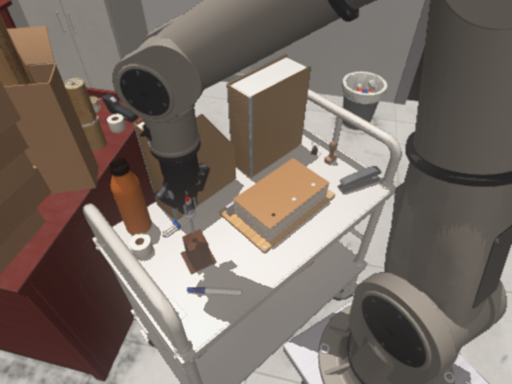

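```bash
python3 - <<'E'
from h import *
W=load('w4')
im=cv2.imread('pics/w4.png')[165:325,205:305];cv2.imwrite('pics/z4.png',cv2.resize(im,None,fx=3.7,fy=3.7,interpolation=cv2.INTER_CUBIC))
print('redtop',onz(rayf(W,253,296),235.5))
R=np.array(W['R']);t=np.array(W['t'])
def pf(X):
    p=R@np.array(X)+t;th=np.arctan2(np.hypot(p[0],p[1]),p[2]);k=th/np.hypot(p[0],p[1]);return float(W['fx'])*k*p[0]+float(W['cx']),float(W['fy'])*k*p[1]+float(W['cy'])
print('exp tip',pf([453.6,219.5,110]),'hole',pf([453.6,219.5,82]),'red',pf([453.6,219.5,235.5]))
E
```

```text
redtop [453.79514751 219.37725455 235.5       ]
exp tip (np.float64(252.69244845484653), np.float64(200.6041204547641)) hole (np.float64(252.6982953382264), np.float64(190.2555017854536)) red (np.float64(252.627821467392), np.float64(296.28191041971996))
```

View pics/z4.png

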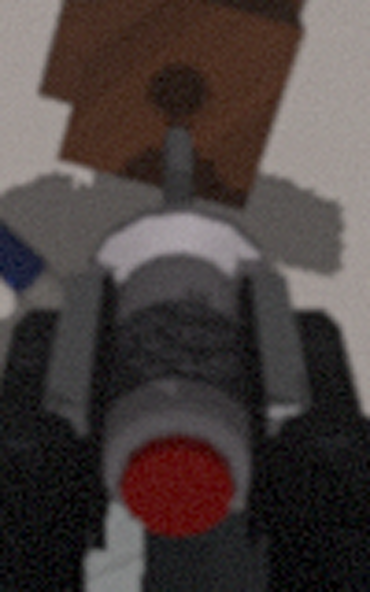

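>>> send_rows(
  twist=[
    [0,0,0],
    [0,0,0],
    [0,0,0],
    [0,0,0],
    [0,0,0],
    [0,0,0],
    [0,0,0],
    [0,0,0],
  ],
  dp=[
    [-5,20,0],
    [-10,30,0],
    [-15,35,0],
    [-15,35,0],
    [-15,35,0],
    [-12,30,0],
    [-7.6,17.2,0],
    [0,0,0],
  ],
  claw=[0,0,0,0,0,0,0,0],
)

```text
t: 7.08
ee_pos: [422.2, 3.3, 215.7]
ee_rot: [-3.141, 0.001, 0.231]
force: [0.2, 0.9, -0.3]
grip_width: 0.204
```

```bash
cat > pf.py <<'E'
from h import *
def pf(W,X):
    R=np.array(W['R']);t=np.array(W['t'])
    p=R@np.array(X)+t;th=np.arctan2(np.hypot(p[0],p[1]),p[2]);k=th/np.hypot(p[0],p[1]);return float(W['fx'])*k*p[0]+float(W['cx']),float(W['fy'])*k*p[1]+float(W['cy'])
E
python3 - <<'E'
from pf import *
W=snap('wrist','w5');o=bot.get_obs();print(o['t'],o['ee_pos'],o['ee_rot'],o['force'],o['wrist_torque'],o['grip_width'])
e=o['ee_pos'];print('exp tip',pf(W,e-[0,0,106]),'hole est',pf(W,[422.76,4.37,72]))
im=cv2.imread('pics/w5.png')[165:325,205:305];cv2.imwrite('pics/z5.png',cv2.resize(im,None,fx=3.7,fy=3.7,interpolation=cv2.INTER_CUBIC))
E
```

```text
7.125 [422.53270624   4.3267635  215.89458372] [-3.14128038e+00  7.36425490e-04  2.31735370e-01] [-0.38498929  0.6353632  -1.96830108] [ 0.04192962 -0.05844386  0.01321744] 0.211951757144642
exp tip (np.float64(251.5006546068753), np.float64(199.83940584178458)) hole est (np.float64(251.67249460647938), np.float64(185.98269117938847))
```

View pics/z5.png

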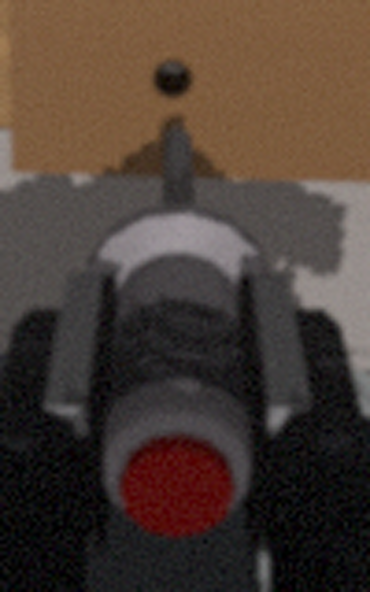

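>>> send_rows(
  twist=[
    [0,0,0],
    [0,0,0],
    [0,0,0],
    [0,0,0],
    [0,0,0],
  ],
  dp=[
    [0,0,8],
    [0,0,12],
    [0,0,8],
    [0,0,4],
    [0,0,0],
  ],
  claw=[0,0,0,0,0],
)

```text
t: 7.75
ee_pos: [422.7, 4.6, 184.0]
ee_rot: [-3.141, 0.001, 0.233]
force: [0.1, -0.9, -1.6]
grip_width: 0.208
```

```bash
python3 - <<'E'
from pf import *
W=snap('wrist','w6');o=bot.get_obs();print(o['t'],o['ee_pos'],o['ee_rot'],o['force'],o['wrist_torque'],o['grip_width'])
e=o['ee_pos'];print('exp tip',pf(W,e-[0,0,106]),'hole est',pf(W,[422.76,4.37,72]),'tip x+1,y+1',pf(W,e+[1,0,-106]),pf(W,e+[0,1,-106]))
S=snap('side','d6')
im=cv2.imread('pics/w6.png')[165:235,225:280];cv2.imwrite('pics/z6.png',cv2.resize(im,None,fx=8,fy=8,interpolation=cv2.INTER_CUBIC))
im=cv2.imread('pics/d6.png')[160:240,240:310];cv2.imwrite('pics/z6d.png',cv2.resize(im,None,fx=6,fy=6,interpolation=cv2.INTER_CUBIC))
E
```

```text
7.8 [422.83200233   4.55286994 184.33096107] [-3.14141391e+00  5.88943418e-05  2.32795468e-01] [-0.66055629 -0.54102601 -1.66377265] [ 0.02765831 -0.02875399  0.05023182] 0.20757250978926733
exp tip (np.float64(252.69069768459104), np.float64(200.42318420129052)) hole est (np.float64(252.88611613247375), np.float64(197.9925004056765)) tip x+1,y+1 (np.float64(252.97281182728838), np.float64(199.30503634004688)) (np.float64(251.50323128080032), np.float64(200.15786973269877))
```

View pics/z6.png

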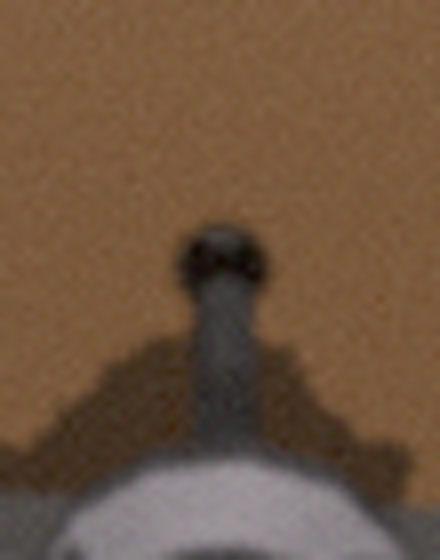

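View pics/z6d.png

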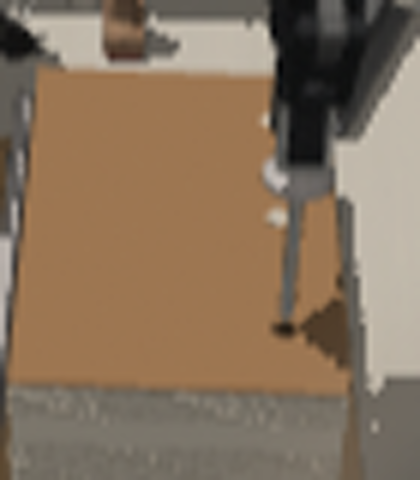

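Rod tip and hole line up in the wrist view (rod axis at u≈252.8, hole centre at about (252.4,197.3)); side view agrees. I'll nudge +0.3 mm and go in.

>>> send_rows(
  twist=[
    [0,0,0],
    [0,0,0],
    [0,0,0],
    [0,0,0],
    [0,0,0],
    [0,0,0],
  ],
  dp=[
    [0.3,0,2],
    [0,0,3],
    [0,0,3],
    [0,0,3],
    [0,0,3],
    [0,0,0],
  ],
  claw=[0,0,0,0,0,0],
)

```text
t: 8.6
ee_pos: [422.9, 4.6, 170.1]
ee_rot: [-3.141, 0.0, 0.233]
force: [-0.0, -0.2, -3.4]
grip_width: 0.211
```

```bash
python3 - <<'E'
from pf import *
W=snap('wrist','w7');o=bot.get_obs();print(o['t'],o['ee_pos'],o['ee_rot'],o['force'],o['wrist_torque'],o['grip_width'])
im=cv2.imread('pics/w7.png')[165:235,225:280];cv2.imwrite('pics/z7.png',cv2.resize(im,None,fx=8,fy=8,interpolation=cv2.INTER_CUBIC))
E
```

```text
8.65 [423.03665724   4.57072754 170.2585901 ] [-3.14144929e+00  1.63402812e-04  2.32811609e-01] [ 0.13178826 -0.19285618 -1.58369583] [-0.0146644   0.03346437  0.01230081] 0.20550630108241236
```

View pics/z7.png

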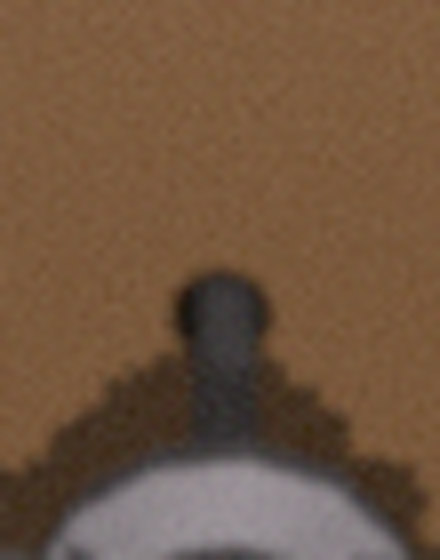

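The rod is in the hole, with no side load. On down to just above the bottom.

>>> send_rows(
  twist=[
    [0,0,0],
    [0,0,0],
    [0,0,0],
    [0,0,0],
    [0,0,0],
    [0,0,0],
    [0,0,0],
    [0,0,0],
  ],
  dp=[
    [0,0,5],
    [0,0,8],
    [0,0,8],
    [0,0,8],
    [0,0,8],
    [0,0,6],
    [0,0,3],
    [0,0,0],
  ],
  claw=[0,0,0,0,0,0,0,0],
)

```text
t: 9.65
ee_pos: [423.0, 4.6, 124.2]
ee_rot: [-3.141, 0.0, 0.233]
force: [0.1, 0.6, -2.1]
grip_width: 0.208
```

```bash
python3 - <<'E'
from pf import *
W=snap('wrist','w8');o=bot.get_obs();print(o['t'],o['ee_pos'],o['ee_rot'],o['force'],o['wrist_torque'],o['grip_width'])
E
```

```text
9.7 [423.14043485   4.58985211 124.41385282] [-3.14153774e+00 -7.40672560e-05  2.32773545e-01] [ 0.2458881   0.8601632  -1.29844707] [-0.01609871 -0.00936875 -0.0161047 ] 0.20879064391046276
```

View pics/w8.png

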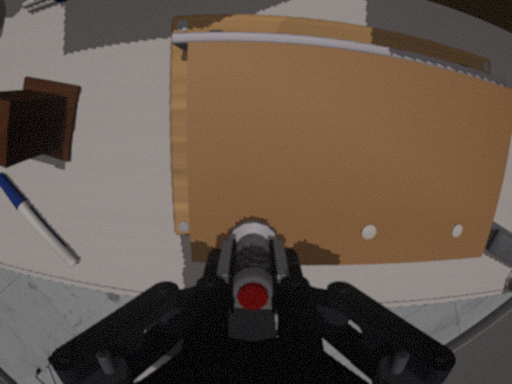

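>>> send_rows(
  twist=[
    [0,0,0],
    [0,0,0],
    [0,0,0],
    [0,0,0],
    [0,0,0],
    [0,0,0],
    [0,0,0],
  ],
  dp=[
    [0,0,1],
    [0,0,2],
    [0,0,2],
    [0,0,2],
    [0,0,2],
    [0,0,2],
    [0,0,1],
  ],
  claw=[0,0,0,0,0,0,0],
)

```text
t: 10.58
ee_pos: [423.1, 4.5, 112.3]
ee_rot: [-3.142, -0.0, 0.233]
force: [-0.5, 0.1, 2.9]
grip_width: 0.209
```

```bash
cat > avg.py <<'E'
from pf import *
import sys
n=int(sys.argv[1]); F=[];P=[]
for i in range(n):
    bot.camera('side');o=bot.get_obs();F.append(o['force']);P.append(o['ee_pos'])
print(o['t'],np.mean(P,0).round(2),o['ee_rot'].round(4),'F',np.mean(F,0).round(2),'sd',np.std(F,0).round(2),o['wrist_torque'].round(3))
E
python3 avg.py 6
```

```text
10.875 [423.08   4.55 112.3 ] [-3.1415 -0.      0.2327] F [-0.39 -0.23  1.54] sd [0.51 0.47 0.28] [-0.077 -0.03   0.019]
```

>>> send_rows(
  twist=[
    [0,0,0],
    [0,0,0],
    [0,0,0],
    [0,0,0],
  ],
  dp=[
    [0,0,1],
    [0,0,1],
    [0,0,1],
    [0,0,0.5],
  ],
  claw=[0,0,0,0],
)

```text
t: 11.38
ee_pos: [423.1, 4.5, 108.8]
ee_rot: [-3.142, 0.0, 0.233]
force: [0.7, -0.6, 2.8]
grip_width: 0.209
```

>>> send_rows(
  twist=[
    [0,0,0],
  ],
  dp=[
    [0,0,0.5],
  ],
  claw=[0],
)

```text
t: 11.5
ee_pos: [423.1, 4.5, 108.3]
ee_rot: [-3.142, -0.0, 0.233]
force: [0.2, -0.8, 3.5]
grip_width: 0.207
```

```bash
python3 avg.py 4
```

```text
11.7 [423.06   4.55 108.29] [-3.1415 -0.      0.2328] F [ 0.06 -0.78  2.31] sd [0.21 0.27 0.45] [-0.03  -0.013 -0.024]
```

>>> send_rows(
  twist=[
    [0,0,0],
  ],
  dp=[
    [0,0,0.5],
  ],
  claw=[0],
)

```text
t: 11.82
ee_pos: [423.1, 4.5, 107.9]
ee_rot: [-3.142, -0.0, 0.233]
force: [-0.2, -0.6, 3.5]
grip_width: 0.208
```

```bash
python3 avg.py 4
```

```text
12.025 [423.07   4.54 107.81] [-3.1415 -0.      0.2328] F [ 0.29 -0.43  2.6 ] sd [0.4  0.44 0.43] [-0.119 -0.024  0.008]
```

>>> send_rows(
  twist=[
    [0,0,0],
  ],
  dp=[
    [0,0,0.5],
  ],
  claw=[0],
)

```text
t: 12.15
ee_pos: [423.1, 4.5, 107.4]
ee_rot: [-3.142, -0.0, 0.233]
force: [-0.3, -0.2, 4.1]
grip_width: 0.207
```

```bash
python3 avg.py 4
```

```text
12.35 [423.12   4.55 107.35] [-3.1415e+00 -1.0000e-04  2.3270e-01] F [ 0.19 -0.17  4.1 ] sd [0.22 0.13 0.34] [-0.07   0.047  0.003]
```

>>> send_rows(
  twist=[
    [0,0,0],
  ],
  dp=[
    [0,0,0.3],
  ],
  claw=[0],
)

```text
t: 12.48
ee_pos: [423.1, 4.6, 107.1]
ee_rot: [-3.142, -0.0, 0.233]
force: [-0.1, 1.1, 5.2]
grip_width: 0.208
```

```bash
python3 avg.py 4
```

```text
12.675 [423.13   4.54 107.08] [-3.1416e+00 -1.0000e-04  2.3270e-01] F [-0.24 -0.32  5.48] sd [0.25 0.45 0.56] [-0.029  0.106 -0.034]
```

>>> send_rows(
  twist=[
    [0,0,0],
  ],
  dp=[
    [0,0,0.3],
  ],
  claw=[0],
)

```text
t: 12.8
ee_pos: [423.1, 4.5, 106.8]
ee_rot: [3.142, -0.0, 0.233]
force: [-0.7, 0.7, 6.7]
grip_width: 0.211
```

```bash
python3 avg.py 4; python3 - <<'E'
from pf import *
snap('wrist','w9');snap('side','d9')
im=cv2.imread('pics/w9.png')[200:320,200:310];im2=cv2.imread('pics/d9.png')[170:235,245:310]
cv2.imwrite('pics/z9.png',np.hstack([cv2.resize(im,(396,432),interpolation=2),cv2.resize(im2,(396,432),interpolation=2)]))
E
```

```text
13.0 [423.13   4.56 106.82] [ 3.1416e+00 -1.0000e-04  2.3270e-01] F [-1.12 -0.01  7.17] sd [0.25 0.62 0.25] [-0.022  0.153 -0.002]
```

View pics/z9.png

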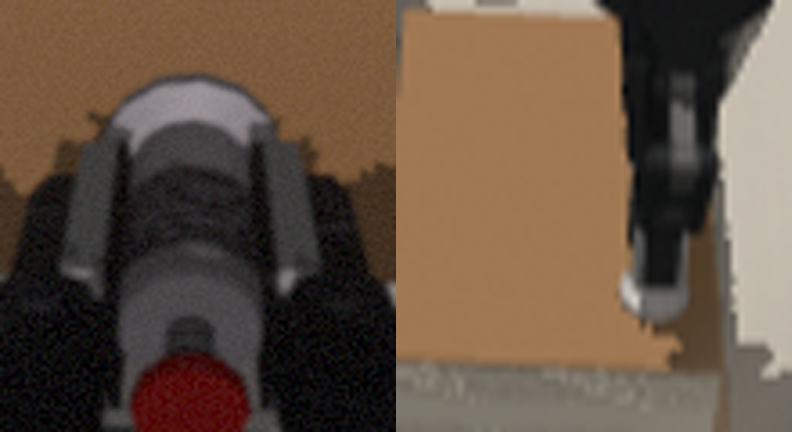

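Foot is flat on the paper, the button has risen, and the foot load is about 4.7 N above rod friction. Holding.

>>> send_rows(
  twist=[
    [0,0,0],
    [0,0,0],
    [0,0,0],
    [0,0,0],
    [0,0,0],
    [0,0,0],
    [0,0,0],
    [0,0,0],
  ],
  dp=[
    [0,0,0],
    [0,0,0],
    [0,0,0],
    [0,0,0],
    [0,0,0],
    [0,0,0],
    [0,0,0],
    [0,0,0],
  ],
  claw=[0,0,0,0,0,0,0,0],
)

```text
t: 14.1
ee_pos: [423.1, 4.6, 106.8]
ee_rot: [3.142, -0.0, 0.233]
force: [-0.8, -0.2, 6.8]
grip_width: 0.213
```

```bash
python3 avg.py 6
```

```text
14.4 [423.14   4.55 106.84] [ 3.1416e+00 -1.0000e-04  2.3280e-01] F [-0.85 -0.36  6.55] sd [0.57 0.34 0.28] [-0.027  0.137  0.011]
```

>>> send_rows(
  twist=[
    [0,0,0],
    [0,0,0],
    [0,0,0],
    [0,0,0],
    [0,0,0],
    [0,0,0],
    [0,0,0],
    [0,0,0],
  ],
  dp=[
    [0,0,0],
    [0,0,0],
    [0,0,0],
    [0,0,0],
    [0,0,0],
    [0,0,0],
    [0,0,0],
    [0,0,0],
  ],
  claw=[0,0,0,0,0,0,0,0],
)

```text
t: 15.4
ee_pos: [423.1, 4.5, 106.8]
ee_rot: [3.142, -0.0, 0.233]
force: [-0.4, -0.2, 7.0]
grip_width: 0.213
```

```bash
python3 avg.py 6
```

```text
15.7 [423.13   4.55 106.83] [ 3.1415e+00 -1.0000e-04  2.3270e-01] F [-0.83 -0.14  6.89] sd [0.51 0.68 0.43] [-0.054  0.237 -0.061]
```

>>> send_rows(
  twist=[
    [0,0,0],
    [0,0,0],
    [0,0,0],
    [0,0,0],
    [0,0,0],
    [0,0,0],
    [0,0,0],
    [0,0,0],
  ],
  dp=[
    [0,0,0],
    [0,0,0],
    [0,0,0],
    [0,0,0],
    [0,0,0],
    [0,0,0],
    [0,0,0],
    [0,0,0],
  ],
  claw=[0,0,0,0,0,0,0,0],
)

```text
t: 16.7
ee_pos: [423.1, 4.6, 106.8]
ee_rot: [3.142, -0.0, 0.233]
force: [-0.8, -0.5, 6.9]
grip_width: 0.213
```

```bash
python3 avg.py 2
```

```text
16.8 [423.13   4.55 106.84] [ 3.1416e+00 -1.0000e-04  2.3270e-01] F [-0.17 -0.6   7.07] sd [0.39 0.42 0.  ] [-0.059  0.161 -0.014]
```

Held about 4 s steady. Lift straight out.

>>> send_rows(
  twist=[
    [0,0,0],
    [0,0,0],
    [0,0,0],
    [0,0,0],
    [0,0,0],
    [0,0,0],
    [0,0,0],
    [0,0,0],
  ],
  dp=[
    [0,0,-2],
    [0,0,-6],
    [0,0,-10],
    [0,0,-15],
    [0,0,-15],
    [0,0,-15],
    [0,0,-15],
    [0,0,-15],
  ],
  claw=[0,0,0,0,0,0,0,0],
)

```text
t: 17.8
ee_pos: [423.1, 4.5, 200.9]
ee_rot: [3.142, -0.0, 0.233]
force: [0.5, 0.6, -1.5]
grip_width: 0.207
```

>>> send_rows(
  twist=[
    [0,0,0],
    [0,0,0],
    [0,0,0],
  ],
  dp=[
    [0,0,-12],
    [0,0,-4],
    [0,0,0],
  ],
  claw=[0,0,0],
)

```text
t: 18.18
ee_pos: [423.1, 4.5, 215.8]
ee_rot: [3.142, -0.0, 0.233]
force: [0.1, 0.4, -2.8]
grip_width: 0.209
```

```bash
python3 avg.py 2; python3 - <<'E'
from pf import *
W=snap('wrist','w10');o=bot.get_obs();e=o['ee_pos']
print('exp tip',pf(W,e-[0,0,95]))
im=cv2.imread('pics/w10.png')[165:325,205:305];cv2.imwrite('pics/z10.png',cv2.resize(im,None,fx=3.7,fy=3.7,interpolation=cv2.INTER_CUBIC))
E
```

```text
18.275 [422.88   4.51 215.39] [-3.1413e+00  6.0000e-04  2.3270e-01] F [-0.15  0.71 -1.67] sd [0.31 0.49 0.42] [-0.003 -0.023  0.034]
exp tip (np.float64(252.59153532331104), np.float64(205.197538893737))
```

View pics/z10.png

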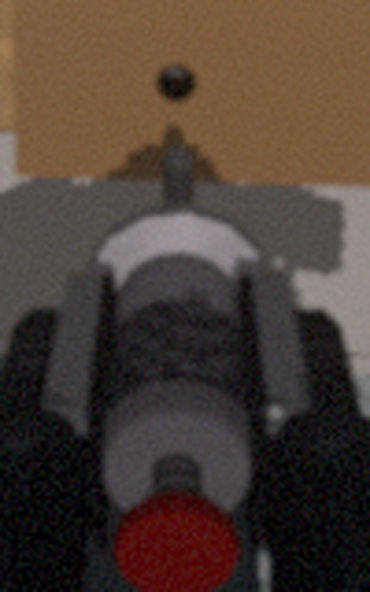

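>>> send_rows(
  twist=[
    [0,0,0],
    [0,0,0],
    [0,0,0],
    [0,0,0],
    [0,0,0],
    [0,0,0],
    [0,0,0],
    [0,0,0],
  ],
  dp=[
    [7.6,-17,0],
    [12,-30,0],
    [15,-35,0],
    [15,-35,0],
    [15,-35,0],
    [10,-30,0],
    [5,-20,0],
    [0,0,0],
  ],
  claw=[0,0,0,0,0,0,0,0],
)

```text
t: 19.32
ee_pos: [453.5, 220.9, 215.2]
ee_rot: [-3.141, 0.001, 0.235]
force: [-0.4, -0.2, -2.1]
grip_width: 0.208
```

>>> send_rows(
  twist=[
    [0,0,0],
    [0,0,0],
    [0,0,0],
    [0,0,0],
  ],
  dp=[
    [0,0,8],
    [0,0,12],
    [0,0,8],
    [0,0,0],
  ],
  claw=[0,0,0,0],
)

```text
t: 19.82
ee_pos: [453.6, 219.0, 186.9]
ee_rot: [3.141, 0.001, 0.232]
force: [0.3, -0.6, -1.0]
grip_width: 0.209
```

```bash
python3 avg.py 2; python3 - <<'E'
from pf import *
W=snap('wrist','w11');o=bot.get_obs();e=o['ee_pos']
print(e,'exp tip',pf(W,e-[0,0,95]),'hole',pf(W,[453.7,219.4,82]),pf(W,e-[0,0,e[2]-82]))
im=cv2.imread('pics/w11.png')[165:235,225:280];cv2.imwrite('pics/z11.png',cv2.resize(im,None,fx=8,fy=8,interpolation=cv2.INTER_CUBIC))
E
```

```text
19.925 [453.91 219.31 187.59] [-3.1415e+00  1.0000e-04  2.3260e-01] F [ 0.4   0.04 -2.15] sd [0.49 0.02 0.39] [ 0.052  0.023 -0.02 ]
[454.06811773 219.50218738 187.96588561] exp tip (np.float64(252.4877222287805), np.float64(205.24951589418748)) hole (np.float64(252.51734157907342), np.float64(200.9540370268437)) (np.float64(252.49951804067828), np.float64(200.5162646276879))
```

View pics/z11.png

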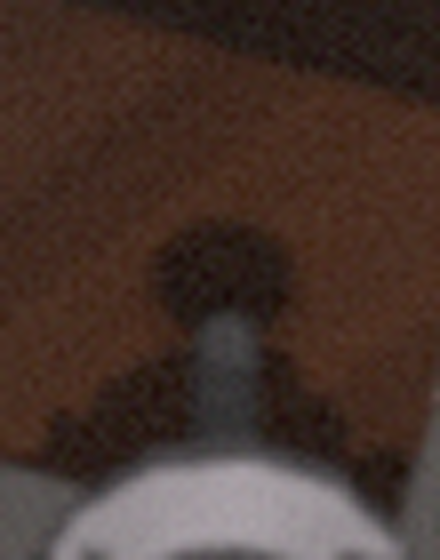

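The stand hole is at (252.4,199.2), about 1 mm ahead of the tool axis, well within its clearance. Lowering.

>>> send_rows(
  twist=[
    [0,0,0],
    [0,0,0],
    [0,0,0],
    [0,0,0],
    [0,0,0],
    [0,0,0],
    [0,0,0],
    [0,0,0],
  ],
  dp=[
    [0.4,0,4],
    [0,0,8],
    [0,0,12],
    [0,0,12],
    [0,0,12],
    [0,0,10],
    [0,0,6],
    [0,0,2],
  ],
  claw=[0,0,0,0,0,0,0,0],
)

```text
t: 20.98
ee_pos: [454.3, 219.6, 121.4]
ee_rot: [-3.142, 0.0, 0.233]
force: [0.0, 0.0, -1.1]
grip_width: 0.21
```

```bash
python3 avg.py 4
```

```text
21.175 [454.4  219.62 121.8 ] [-3.1415e+00 -5.0000e-04  2.3270e-01] F [ 0.02 -0.17 -2.  ] sd [0.46 0.27 0.17] [0.032 0.012 0.06 ]
```

>>> send_rows(
  twist=[
    [0,0,0],
    [0,0,0],
    [0,0,0],
    [0,0,0],
  ],
  dp=[
    [0,0,2],
    [0,0,1.5],
    [0,0,0.5],
    [0,0,0],
  ],
  claw=[0,0,0,0],
)

```text
t: 21.68
ee_pos: [454.3, 219.6, 117.7]
ee_rot: [-3.142, 0.0, 0.233]
force: [-0.2, 0.5, -1.6]
grip_width: 0.207
```

```bash
python3 avg.py 3
```

```text
21.825 [454.35 219.57 117.78] [-3.1415e+00 -1.0000e-04  2.3270e-01] F [-0.07  0.38 -1.88] sd [0.21 0.26 0.6 ] [-0.005  0.022  0.007]
```

>>> send_rows(
  twist=[
    [0,0,0],
    [0,0,0],
  ],
  dp=[
    [0,0,0.5],
    [0,0,0],
  ],
  claw=[0,0],
)

```text
t: 22.08
ee_pos: [454.3, 219.5, 117.2]
ee_rot: [-3.142, 0.0, 0.233]
force: [0.8, -0.6, -2.4]
grip_width: 0.212
```

```bash
python3 avg.py 3
```

```text
22.225 [454.32 219.54 117.25] [-3.1416 -0.      0.2327] F [-0.38  0.16 -1.67] sd [0.16 0.49 0.44] [-0.026  0.012 -0.008]
```

>>> send_rows(
  twist=[
    [0,0,0],
    [0,0,0],
  ],
  dp=[
    [0,0,0.4],
    [0,0,0],
  ],
  claw=[0,0],
)

```text
t: 22.48
ee_pos: [454.3, 219.5, 116.8]
ee_rot: [-3.142, 0.0, 0.233]
force: [-0.0, 1.0, -1.9]
grip_width: 0.211
```

```bash
python3 avg.py 3
```

```text
22.625 [454.33 219.54 116.84] [-3.1416 -0.      0.2327] F [ 0.36  0.33 -1.26] sd [0.31 0.58 0.4 ] [ 0.063 -0.037 -0.01 ]
```

>>> send_rows(
  twist=[
    [0,0,0],
    [0,0,0],
  ],
  dp=[
    [0,0,0.3],
    [0,0,0],
  ],
  claw=[0,0],
)

```text
t: 22.88
ee_pos: [454.4, 219.6, 116.6]
ee_rot: [-3.142, -0.0, 0.233]
force: [-0.3, 0.6, 0.0]
grip_width: 0.206
```

```bash
python3 avg.py 3
```

```text
23.025 [454.38 219.57 116.63] [-3.1416e+00 -2.0000e-04  2.3280e-01] F [ 0.17 -0.54  1.21] sd [0.63 0.53 0.28] [-0.119  0.137  0.025]
```

Foot is seated on the stand (force jumped from -1.7 to +1.2 N at the original grip height). Release.

>>> send_rows(
  twist=[
    [0,0,0],
    [0,0,0],
    [0,0,0],
    [0,0,0],
    [0,0,0],
    [0,0,0],
    [0,0,0],
    [0,0,0],
  ],
  dp=[
    [0,0,0],
    [0,0,0],
    [0,0,0],
    [0,0,0],
    [0,0,0],
    [0,0,0],
    [0,0,0],
    [0,0,0],
  ],
  claw=[0.3,0.4,0.6,0.8,1,1,1,1],
)

```text
t: 24.02
ee_pos: [454.3, 219.5, 116.5]
ee_rot: [-3.142, 0.0, 0.233]
force: [-0.1, 0.0, -0.0]
grip_width: 1.001
```

```bash
python3 avg.py 1; python3 - <<'E'
from pf import *
W=snap('wrist','w12');print(bot.get_obs()['grip_width'])
E
```

```text
24.075 [454.37 219.53 116.57] [-3.1415e+00 -1.0000e-04  2.3270e-01] F [-0.27 -0.2   0.27] sd [0. 0. 0.] [-0.013  0.004 -0.001]
1.000625083944275
```

View pics/w12.png

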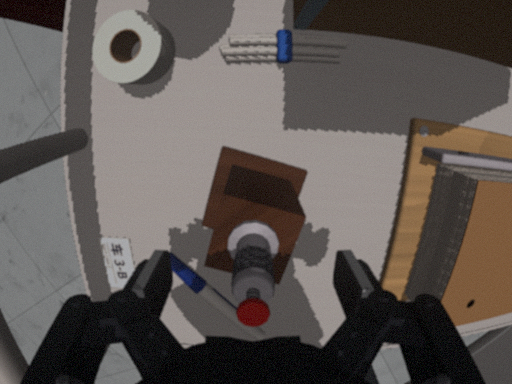

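Released; the gauge stands upright with the button raised at (253,312). Retreat straight up.

>>> send_rows(
  twist=[
    [0,0,0],
    [0,0,0],
    [0,0,0],
    [0,0,0],
    [0,0,0],
    [0,0,0],
    [0,0,0],
    [0,0,0],
  ],
  dp=[
    [0,0,-10],
    [0,0,-20],
    [0,0,-25],
    [0,0,-25],
    [0,0,-25],
    [0,0,-25],
    [0,0,-20],
    [0,0,0],
  ],
  claw=[1,1,1,1,1,1,1,1],
)

```text
t: 25.12
ee_pos: [454.8, 220.0, 268.4]
ee_rot: [-3.141, -0.003, 0.233]
force: [0.1, -1.7, -0.6]
grip_width: 0.999
```

```bash
python3 avg.py 1; python3 - <<'E'
from h import *
W=snap('wrist','w13');S=snap('scene','s13');D=snap('side','d13')
def red(c,x0,y0,x1,y1):
    i=c['image'][y0:y1,x0:x1].astype(float);w=i[...,0]-i[...,1:].max(-1);w=np.where(w>60,w,0);yy,xx=np.mgrid[y0:y1,x0:x1]
    return (w*xx).sum()/w.sum(),(w*yy).sum()/w.sum(),(w>0).sum()
a=red(S,180,210,205,240);b=red(D,245,235,270,265);c=red(W,235,170,275,230)
print(a,b,c)
R=[ray(S,*a[:2]),ray(D,*b[:2]),rayf(W,*c[:2])];print(tri(R),tri(R[::2]))
cv2.imwrite('pics/both13.png',np.hstack([cv2.resize(cv2.imread('pics/w13.png'),(400,300)),cv2.resize(cv2.imread('pics/s13.png'),(400,300))]))
E
```

```text
25.175 [454.45 219.61 267.28] [-3.1416e+00 -1.5000e-03  2.3270e-01] F [-0.39  0.05  0.96] sd [0. 0. 0.] [-0.027  0.024  0.027]
(np.float64(191.03575650118202), np.float64(223.10313238770686), np.int64(28)) (np.float64(256.6892492806696), np.float64(248.97515040544076), np.int64(30)) (np.float64(252.7050024283633), np.float64(195.49990286546867), np.int64(178))
(array([454.14171568, 219.12361225, 146.57296524]), [np.float64(0.3905420537188426), np.float64(0.4064545897910314), np.float64(0.32532455105310193)]) (array([453.90945248, 219.13920347, 146.40959693]), [np.float64(0.27205864253409484), np.float64(0.27205864253410245)])
```

View pics/both13.png

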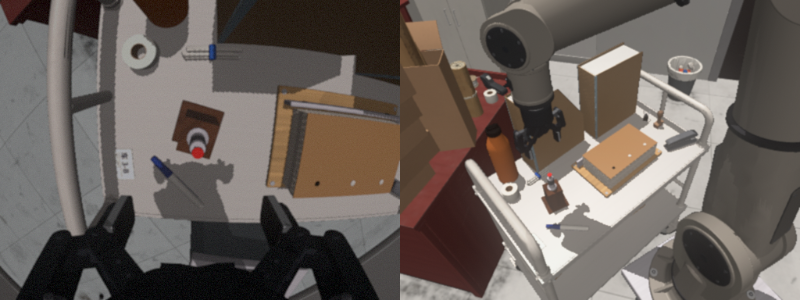

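The button now sits 11.1 mm higher than at the start, which agrees with the 11.2 mm expected from the press height. Nothing else has moved, so I'm handing in.

```bash
python3 -c "
from station import bot
print(bot.close_job())"
```

```text
the job is handed in; nothing more can be done
None
```

The bundle was gauged and the gauge is back in its stand with its reading kept, about 61 mm. The job was handed in at about 25 s.

- **Measurement:** I lowered the rod to the bottom of the hole, then the foot onto the paper, and held it steady for about 4 s.
- **Push force:** The foot pressed on the paper with about 4.5 N. I worked that out from the wrist force, 6.6–7.2 N during the hold, less the 2–2.6 N read while the rod was sliding. The force readings scatter by about 0.5 N. If the rod's friction eased while it stood still, the foot force could have been higher, up to about 8.5 N at most. The 0.8 mm the paper gave points to about 4.7 N.
- **Return:** The foot touched the stand at the same height where I had first gripped it. I let go and backed straight up.
- **Last checks:** The three cameras put the red button 11.1 mm above its starting height, against 11.2 mm expected from the press height. The gauge stands upright at its original place to within 1 mm, and the wrist and scene pictures show nothing else moved. No check failed. The only small mismatch was the stand hole, which showed about 1 mm off the estimate, within its 3.5 mm clearance.

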